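# Strip a stuck sample cup off its liner

### The arm

A 6-joint arm with a two-finger parallel gripper is mounted at the origin on the work surface. World frame = base frame: x ahead of the robot, y to its left, z up, the work surface at z = 0. Lengths are in m, angles in rad, forces in N, time in s.
With the tool pointing down it reaches from about 0.25 to 0.775 m from the base axis. Payload 4 kg.
Tool frame: the origin (TCP) lies at the very end of the fingers, on their centre line; the grasp point (between the pads) lies 19 mm behind it; z points along the fingers, y is the line along which they close (so a half turn about z gives the same grasp; the last joint's range is limited). The gripper opens to 94 mm and grips with 3 to 60 N. Pads are 16 mm wide; open, the fingers measure 119 mm over their backs; the gripper's body (75 mm by 177 mm) begins 78 mm behind the grasp point.
Start: joints at [1.091, 0.087, 1.371, -0, 1.684, -0.103], TCP at [0.202, 0.511, 0.206] pointing down, gripper open.
Joint ranges: [-3.1, 3.1], [-0.76, 2.03], [0.27, 2.55], [-1.08, 4.22], [0.17, 2.65], [-2.57, 2.57]. Speed limits (rad/s): [2.79, 2.79, 3.14, 3.14, 3.14, 3.14].

### API

Orientations are given as [roll, pitch, yaw] about the fixed x, y, z axes, in that order (R = Rz(yaw) Ry(pitch) Rx(roll)).
In Python, from bench import robot, snapshot, finder gives the robot as it stands.
- The arm moves only by the tool drive_tool, never from a script. Its argument "deltas" is text: rows parted by semicolons, each of 7 numbers parted by spaces: the shift along the tool's x, y, z each as a share of 100 mm, from -1 to 1, then the turn, a rotation vector about the tool's x, y, z each as a share of 90 degrees, from -1 to 1, then the finger opening in mm, from 0 to 94. In form: tx ty tz rx ry rz gripper; .... A call has 1 to 5 rows; each row is the pose to reach, as a shift and turn from the pose commanded when the call began, along the tool's axes at that moment; what a row does not reach only later rows make up. A row lasts 1/10 s, in which the tool goes at most 50 mm and 8.59 degrees, less where a joint would pass 70% of its speed; a pose out of reach is approached as far as the arm can. A call with a number of a shift or a turn outside -1 to 1 is refused whole. A call with a gripper value outside its range is refused whole. The fingers move at their own pace and stop on an object; the grip force is fixed at half the most. Time passes only in rows, so rows that repeat a pose let the fingers close. It gives the time, the measured TCP pose, the force, the opening and the grip force at its end, in the units of the state.
- robot.get_obs(): the state, without advancing time (a new reading comes with each control period).
- snapshot(name): name is "side" or "top"; returns a dict with "img" (400x640x3 uint8, red, green, blue), "fx", "fy", "cx", "cy" (pixels), "T" (4x4, takes a point from camera to world coordinates). Camera axes: x right, y up, looking along -z (the intrinsics and any distortion apply to the point x, -y, -z); pixel columns grow to the right and rows downward; lengths in m; the calibration is good to about 2 mm. A picture is of the moment at which its call begins. There is no depth.
- robot.close_job(): hands the job in; it is judged then, once.
Trained networks look in the newest picture that a camera, given by its name, has taken for a name from the list of things; names that differ only in an ending like _2 or _b are one class to them, and where a whole thing is asked for, a point or a joint stands for the part that bears it (a point fixed in the world has none). Each returns a list of dicts, best first, with "confidence" (0 to 1); they miss things now and then, are a little off and sometimes report something else, mostly with a low value. They report only what shows in the picture. A call takes as long as a camera call. They do not tell look-alikes from the thing itself.
- finder.look_for(camera, thing): "xy" ([column, row] in pixels, amid what is visible of it).
- finder.masks_of(camera, thing): "region" (400x640 bool, what is visible of it) and "xy" ([column, row] in pixels, amid what is visible of it).
- finder.landmark_of(camera, thing): "xy" ([column, row] in pixels: a listed point, or the origin of a listed thing).
The state is a dict: "time": time; "joint_positions": joint angles; "qvel": joint speeds; "joint_torque": joint torques, N m; "tool_pos": TCP position; "ee_rot": TCP orientation; "wrist_force": force on the tool from outside, world axes, zero at the start; "wrist_torque": the same for the moment, N m; "width": finger opening in m; "finger_force": force on a finger pad.
Only numpy, scipy, OpenCV 4.12 (cv2) and the standard library are available. Lean on these libraries where they do the work, as an engineer would, in place of code of your own. Each camera call takes 0.05 s, during which the arm holds its last target. There are 200 camera calls.

### The job

The steel sample cup is stuck upside down over its wide-footed liner. Slide the pair together along the bench into the middle of the low two-rail separator, so that the liner's foot is under both rails, then lift the cup straight off while the rails hold the liner down. Stand the cup gently, mouth down as it is, in the grey drip tray and leave the liner in the separator.

Things in the scene. Friction and masses are not known exactly. Their poses are not given: they have to be found in the camera images.
- cup: Rigid steel cup, outer 58 mm diameter, 90 mm tall, 3 mm wall, 140 to 220 g, upside down over the liner: rim 13 mm, closed top 103 mm above the bench. Origin: centre of the rim plane (underside); z up to the closed end. Grip across the diameter, any yaw, best within 30 mm of its top. A look-alike cup that stands alone without a foot is not meant.
- liner: Aluminium cylinder 48 mm diameter, 99 mm tall inside the cup, on a round foot 96 mm wide, 5 mm thick, that shows below it and slides easily on the bench. Origin: centre of foot underside; z up. 0.19 kg. A rubber band 60 mm up drags on the cup with 5 to 10 N, so the liner rises with it unless held; drag ends after 50 mm of lift, cup clear after 90 mm.
- separator: Fixed steel fixture: two parallel inverted-L rails, 110 mm long, open at both ends; the foot enters from either. Origin: on the bench, middle of the passage; x along the passage, y across. 116 mm between side walls; lips overhang inwards, leaving a 76 mm slot; lip underside 11 mm, top 15 mm above the bench.
- tray: Fixed empty grey plastic drip tray, 190 mm (its x) by 170 mm (its y), 18 mm tall, 5 mm walls and floor. Origin: centre of its underside; z up. It stands on one side of the separator, the stuck pair on the other; which side varies.
Not all that is in view belongs to the job. Leave any red or yellow look-alike of the cup alone.

How it is judged:
By the outcome, as a careful person would: the job done as asked, in the order asked, and still so for the second after the job is handed in, with the robot touching nothing.
It also fails if it takes over 58 s, if anything falls off the work surface, if the arm or the gripper's body presses on something with over 40 N, if the wrist force passes 120 N, or if a joint passes its speed limit or range.

## Working session

There is one attempt and no reset: what is moved stays moved. The work goes in short steps, Python scripts to look and compute and a tool call to move; the robot and the scene stay as the last step left them, time stands still between calls to the robot, and variables do not carry over. Pictures are saved under pics/ and viewed, at most 10 in all, crops included, and the job is handed in when it is done.

Besides the shell and the picture viewer there is one more tool, called by a JSON object that holds its "api" and its "payload", one argument or row to a line. drive_tool: Moves the arm, as the interface text tells. Shift numbers are shares of 100 mm and turn numbers shares of 90 degrees, none past 1 either way. Its arguments: {"type":"object","properties":{"deltas":{"type":"string"}},"required":["deltas"]}

```bash
mkdir -p pics; cat > h.py <<'E'
import numpy as np,cv2
from bench import robot,snapshot,finder
def save(s,n): cv2.imwrite('pics/'+n,s['img'][:,:,::-1])
def ray(s,uv):
    d=np.array([(uv[0]-s['cx'])/s['fx'],-(uv[1]-s['cy'])/s['fy'],-1.]);T=np.array(s['T']);return T[:3,3],T[:3,:3]@d
def at(s,uv,z):
    o,d=ray(s,uv);return o+d*(z-o[2])/d[2]
def proj(s,p):
    T=np.array(s['T']);c=T[:3,:3].T@(np.array(p)-T[:3,3]);return [s['cx']+s['fx']*c[0]/-c[2],s['cy']-s['fy']*c[1]/-c[2]]
E
python3 - <<'E'
from h import *
np.set_printoptions(precision=3,suppress=True)
ss={c:snapshot(c) for c in('top','side')}
print([k for k in ss['top']])
H={'cup':0.013,'liner':0,'separator':0,'tray':0}
for c,s in ss.items():
    save(s,c+'1.png');print(c,np.array(s['T'])[:3,3],s['fx'],[s[k] for k in s if 'dist' in k])
    for t in H:
        for f in('look_for','landmark_of'):
            for r in getattr(finder,f)(c,t)[:3]: print(c,t,f,np.round(r['xy'],1),round(r['confidence'],2),at(s,r['xy'],H[t]))
print(robot.get_obs())
E
```

```text
['img', 'fx', 'fy', 'cx', 'cy', 'T']
top [ 0.381 -0.075  1.233] 431.28944878185297 []
top cup look_for [446.7 162.8] 0.95 [ 0.625 -0.431  0.013]
top cup look_for [433.5 222.4] 0.73 [ 0.454 -0.387  0.013]
top cup look_for [399.4 218. ] 0.7 [ 0.467 -0.291  0.013]
top cup landmark_of [428.9 221.9] 0.89 [ 0.456 -0.374  0.013]
top cup landmark_of [399.8 220.1] 0.67 [ 0.461 -0.292  0.013]
top cup landmark_of [442.8 169.8] 0.65 [ 0.605 -0.419  0.013]
top liner look_for [389.7 187. ] 0.62 [ 0.558 -0.268  0.   ]
top liner landmark_of [395.3 178.8] 0.75 [ 0.582 -0.285  0.   ]
top separator look_for [316.9 196.4] 0.66 [ 0.533 -0.058  0.   ]
top separator landmark_of [303.3 200.1] 0.64 [ 0.522 -0.019  0.   ]
top tray look_for [197.2 185. ] 0.57 [0.569 0.289 0.   ]
top tray landmark_of [198.  184.5] 0.85 [0.57  0.287 0.   ]
side [ 0.113 -0.73   0.84 ] 519.4148311902757 []
side cup look_for [454.2 308.5] 0.78 [ 0.644 -0.406  0.013]
side cup look_for [365.2 337.4] 0.7 [ 0.467 -0.36   0.013]
side cup look_for [390.9 264. ] 0.68 [ 0.616 -0.255  0.013]
side cup landmark_of [361.9 351.9] 0.91 [ 0.444 -
[... 283 characters left out ...]
_for [306.8 224.3] 0.79 [ 0.543 -0.054  0.   ]
side separator landmark_of [295.5 217.3] 0.56 [ 0.534 -0.021  0.   ]
side tray look_for [240.5 139.7] 0.87 [0.57  0.306 0.   ]
side tray landmark_of [241.6 140.3] 0.6 [ 0.571  0.302 -0.   ]
{'time': 0.9, 'joint_positions': array([ 1.091,  0.087,  1.371, -0.   ,  1.684, -0.103]), 'qvel': array([ 0.002,  0.   ,  0.   , -0.001,  0.   ,  0.001]), 'joint_torque': array([ -0.001, -34.003, -30.26 ,   0.072,   0.023,   0.   ]), 'tool_pos': array([0.202, 0.511, 0.206]), 'ee_rot': array([3.141, 0.   , 2.765]), 'wrist_force': array([-0.331,  0.098, -0.156]), 'wrist_torque': array([-0.   , -0.003,  0.009]), 'finger_force': 0.0, 'width': 0.09408568483712654}
```

View pics/top1.png

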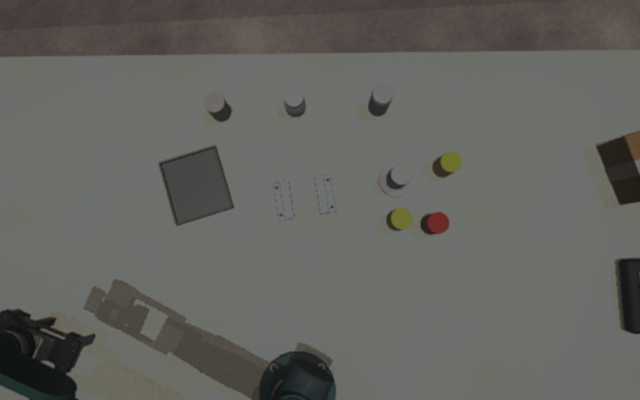

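View pics/side1.png

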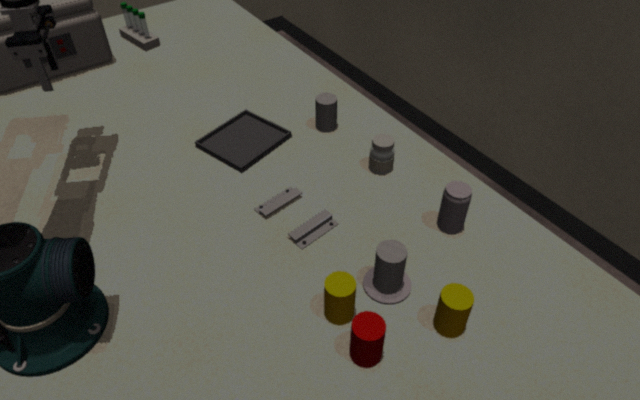

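The top view shows the cup on a white foot at about (397,178). The rails are at (284,200) and (325,194), with the passage roughly along world x, and the tray is at (197,185). Other candidates in the top view:
- Yellow cups at (450,162) and (401,219), and a red one at (437,222): none has a foot.
- Grey things at (216,105), (294,104) and (380,100): none has a foot.

Only (397,178) fits, so I'll confirm it in a crop and measure.

```bash
python3 - <<'E'
from h import *
np.set_printoptions(precision=3,suppress=True)
s=snapshot('top')
c=s['img'][140:240,265:465,::-1]
cv2.imwrite('pics/crop1.png',cv2.convertScaleAbs(cv2.resize(c,None,fx=4,fy=4,interpolation=cv2.INTER_CUBIC),alpha=1.5))
def pieces(cam,s,t,z):
    for r in finder.masks_of(cam,t):
        m=r['region'].astype(np.uint8)
        cs,_=cv2.findContours(m,cv2.RETR_EXTERNAL,cv2.CHAIN_APPROX_NONE)
        for k in cs:
            if cv2.contourArea(k)<30: continue
            P=np.array([at(s,p[0],z)[:2]*1000 for p in k],np.float32)
            print(cam,t,round(r['confidence'],2),'px',k[:,0].mean(0),'rect',cv2.minAreaRect(P))
for t,z in(('separator',.015),('tray',.018),('liner',.005)): pieces('top',s,t,z)
q=snapshot('side')
for t,z in(('separator',.015),('liner',.005)): pieces('side',q,t,z)
E
```

```text
top separator 0.57 px [282.866 199.711] rect ((523.2160034179688, 37.841819763183594), (111.28804016113281, 46.4543342590332), 9.25719928741455)
top separator 0.57 px [324.649 193.479] rect ((539.7806396484375, -80.67642974853516), (110.4516830444336, 44.040225982666016), 7.6504364013671875)
top tray 0.72 px [195.583 184.813] rect ((569.1409301757812, 289.7574462890625), (195.46852111816406, 177.9305877685547), 16.767683029174805)
top liner 0.7 px [391.13 183.14] rect ((570.6979370117188, -273.18145751953125), (89.37385559082031, 67.1575698852539), 45.114524841308594)
top liner 0.59 px [398.559 175.971] rect ((589.2883911132812, -293.4169006347656), (58.88336944580078, 80.78656005859375), 44.20771408081055)
side separator 0.58 px [312.673 229.069] rect ((539.3939208984375, -85.39453887939453), (115.77800750732422, 54.86528778076172), 8.683075904846191)
side separator 0.58 px [277.021 201.362] rect ((521.2125244140625, 33.410972595214844), (116.81527709960938, 36.51616668701172), 8.915544509887695)
side liner 0.89 px [385.743 287.928] rect ((574.77099609375, -288.8462219238281), (83.21424102783203, 95.72772979736328), 44.03548812866211)
```

View pics/crop1.png

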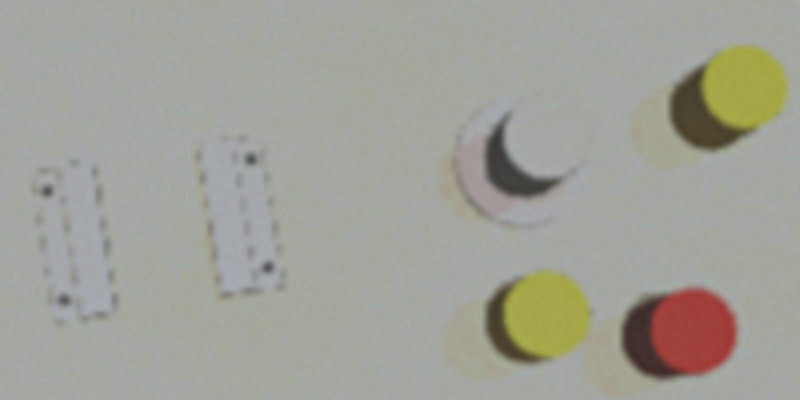

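The crop confirms it: the white cup sits on a wide foot, foot centre at about (395.5,180), with nothing wide under the coloured ones. Next I'll compute positions and moves.

```bash
cat >> h.py <<'E'
from scipy.spatial.transform import Rotation as Ro
def go(*pts):
    o=robot.get_obs();p=np.array(o['tool_pos']);R=Ro.from_euler('xyz',o['ee_rot']).as_matrix()
    for q in pts:
        print(np.round(q,4),'->',np.round(R.T@(np.array(q)-p)/0.1,3)); p=np.array(q)
    print(o['time'],o['tool_pos'],o['ee_rot'],o['width'])
E
python3 - <<'E'
from h import *
np.set_printoptions(precision=4,suppress=True)
s=snapshot('top');q=snapshot('side')
print('foot',at(s,(395.5,180.25),.005),'cuptop',at(s,(401.5,174.25),.103),'slot mid',at(s,(304.25,197.25),.015))
print('side cuptop centre',at(q,(391,251),.103),'side foot c',at(q,(387.5,284),.005))
go((.58,-.285,.206))
E
```

```text
foot [ 0.5769 -0.2844  0.005 ] cuptop [ 0.5772 -0.2841  0.103 ] slot mid [ 0.5287 -0.022   0.015 ]
side cuptop centre [ 0.5811 -0.2833  0.103 ] side foot c [ 0.5817 -0.286   0.005 ]
[ 0.58  -0.285  0.206] -> [-6.442 -6.016 -0.005]
1.35 [0.2024 0.5114 0.2055] [ 3.1415 -0.      2.7648] 0.09386553025598295
```

{"api": "drive_tool", "payload": {
  "deltas": "-0.15 -0.14 0 0 0 0 94; -0.4 -0.37 0 0 0 0 94; -0.66 -0.62 0 0 0 0 94; -0.92 -0.86 0 0 0 0 94"
}}

```text
time: 1.75
tool_pos: [0.2565, 0.3965, 0.2055]
ee_rot: [3.141, 0.0, 2.766]
wrist_force: [0.8, 0.2, 0.2]
width: 0.0939
finger_force: 0.0
```

{"api": "drive_tool", "payload": {
  "deltas": "-0.3 -0.28 0 0 0 0 94; -0.6 -0.57 0 0 0 0 94; -0.92 -0.86 0 0 0 0 94"
}}

```text
time: 2.05
tool_pos: [0.3105, 0.2824, 0.2057]
ee_rot: [3.141, 0.0, 2.766]
wrist_force: [0.9, 0.8, 1.0]
width: 0.094
finger_force: 0.0
```

{"api": "drive_tool", "payload": {
  "deltas": "-0.3 -0.28 0 0 0 0 94; -0.6 -0.57 0 0 0 0 94; -0.92 -0.86 0 0 0 0 94"
}}

```text
time: 2.35
tool_pos: [0.3644, 0.1685, 0.2058]
ee_rot: [3.141, 0.001, 2.765]
wrist_force: [2.1, 0.4, 1.1]
width: 0.0939
finger_force: 0.0
```

{"api": "drive_tool", "payload": {
  "deltas": "-0.3 -0.28 0 0 0 0 94; -0.6 -0.57 0 0 0 0 94; -0.92 -0.86 0 0 0 0 94"
}}

```text
time: 2.65
tool_pos: [0.4184, 0.0546, 0.2058]
ee_rot: [3.141, 0.001, 2.765]
wrist_force: [-0.0, 0.8, 0.1]
width: 0.0938
finger_force: 0.0
```

{"api": "drive_tool", "payload": {
  "deltas": "-0.3 -0.28 0 0 0 0 94; -0.6 -0.57 0 0 0 0 94; -0.92 -0.86 0 0 0 0 94"
}}

```text
time: 2.95
tool_pos: [0.4723, -0.0593, 0.2057]
ee_rot: [3.141, 0.001, 2.765]
wrist_force: [0.9, 0.2, 0.5]
width: 0.0942
finger_force: 0.0
```

{"api": "drive_tool", "payload": {
  "deltas": "-0.3 -0.28 0 0 0 0 94; -0.6 -0.57 0 0 0 0 94; -0.92 -0.86 0 0 0 0 94"
}}

```text
time: 3.25
tool_pos: [0.5262, -0.1731, 0.2056]
ee_rot: [3.141, 0.0, 2.765]
wrist_force: [0.2, 0.7, -0.2]
width: 0.0944
finger_force: 0.0
```

{"api": "drive_tool", "payload": {
  "deltas": "-0.3 -0.28 0 0 0 0 94; -0.6 -0.57 0 0 0 0 94; -0.8 -0.75 0 0 0 0 94; -0.91 -0.86 0 0 0 0 94; -0.91 -0.86 0 0 0 0 94"
}}

```text
time: 3.75
tool_pos: [0.5789, -0.2869, 0.2042]
ee_rot: [-3.142, -0.001, 2.762]
wrist_force: [-0.5, -0.4, -0.4]
width: 0.0939
finger_force: 0.0
```

```bash
python3 - <<'E'
from h import *
s=snapshot('side');save(s,'side2.png')
print(proj(s,robot.get_obs()['tool_pos']),robot.get_obs()['joint_positions'])
go((.579,-.2845,.206))
E
```

```text
[np.float64(396.3158090913063), np.float64(213.71236336489)] [-5.46287797e-01  3.03187285e-01  1.11949591e+00  3.51928649e-04
  1.72036697e+00 -1.73902888e+00]
[ 0.579  -0.2845  0.206 ] -> [ 0.     0.01  -0.014]
3.8 [ 0.57865659 -0.28544496  0.2046455 ] [ 3.14100545e+00 -1.37864950e-03  2.76359001e+00] 0.09414066884602386
```

View pics/side2.png

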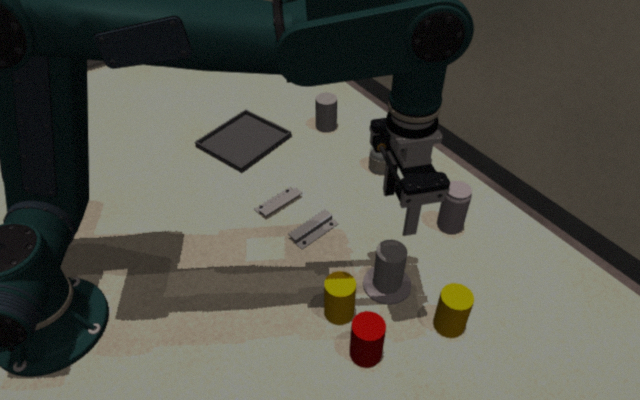

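The gripper is above the footed cup, with finger tips at about (412,232) and (390,193) straddling the cup top at (391,247). Next: descend and close.

{"api": "drive_tool", "payload": {
  "deltas": "0 0.01 0.2 0 0 0 94; 0 0.01 0.45 0 0 0 94; 0 0.01 0.7 0 0 0 94; 0 0.01 0.7 0 0 0 94"
}}

```text
time: 4.2
tool_pos: [0.5767, -0.2812, 0.1312]
ee_rot: [3.14, -0.008, 2.766]
wrist_force: [0.3, 0.3, 0.5]
width: 0.094
finger_force: 0.0
```

{"api": "drive_tool", "payload": {
  "deltas": "0 0 0.2 0 0 0 94; 0 0 0.4 0 0 0 94; 0 0 0.6 0 0 0 94; 0 0 0.69 0 0 0 94; 0 0 0.69 0 0 0 94"
}}

```text
time: 4.7
tool_pos: [0.5786, -0.2831, 0.066]
ee_rot: [3.141, -0.002, 2.765]
wrist_force: [0.0, 0.4, 0.0]
width: 0.094
finger_force: 0.0
```

{"api": "drive_tool", "payload": {
  "deltas": "0 0 0 0 0 0 70; 0 0 0 0 0 0 64; 0 0 0 0 0 0 62; 0 0 0 0 0 0 60; 0 0 0 0 0 0 50"
}}

```text
time: 5.2
tool_pos: [0.5794, -0.284, 0.067]
ee_rot: [3.141, 0.001, 2.765]
wrist_force: [-0.4, 1.1, 1.1]
width: 0.058
finger_force: 30.1
```

{"api": "drive_tool", "payload": {
  "deltas": "0 0 0 0 0 0 40; 0 0 0 0 0 0 40; 0 0 0 0 0 0 40; 0 0 0 0 0 0 40; 0 0 0 0 0 0 40"
}}

```text
time: 5.7
tool_pos: [0.5794, -0.284, 0.067]
ee_rot: [3.141, 0.001, 2.765]
wrist_force: [-0.3, 1.1, 3.3]
width: 0.0582
finger_force: 30.0
```

```bash
python3 - <<'E'
from h import *
s=snapshot('side');
for r in finder.masks_of('side','liner')[:2]:
    print(r['confidence'],r['xy'])
T=robot.get_obs()['tool_pos'];z=T[2];print(proj(s,[T[0],T[1],.103]))
u=np.array([np.cos(np.radians(8.3)),np.sin(np.radians(8.3)),0]);C=np.array([.530,-.023,0])
Z=np.array([0,0,z])
go((.67,-.14,z),C+.13*u+Z,C+Z)
print(robot.get_obs()['wrist_force'],robot.get_obs()['finger_force'])
E
```

```text
[np.float64(390.5600474277525), np.float64(251.64910412751476)]
[ 0.67  -0.14   0.067] -> [-3.130e-01  1.672e+00  1.000e-03]
[ 0.6586 -0.0042  0.067 ] -> [ 0.605  1.221 -0.   ]
[ 0.53  -0.023  0.067] -> [ 1.127e+00 -6.480e-01 -1.000e-03]
5.8 [ 0.57941106 -0.28400406  0.0669532 ] [3.14142744e+00 7.63809659e-04 2.76486326e+00] 0.057929496542528665
[0.14558573 0.96747832 5.11757824] 30.00083933584392
```

{"api": "drive_tool", "payload": {
  "deltas": "-0.02 0.1 0 0 0 0 40; -0.06 0.3 0 0 0 0 40; -0.09 0.5 0 0 0 0 40; -0.13 0.7 0 0 0 0 40; -0.16 0.84 0 0 0 0 40"
}}

```text
time: 6.3
tool_pos: [0.6257, -0.2114, 0.0671]
ee_rot: [-3.14, 0.001, 2.765]
wrist_force: [-0.5, -3.3, 4.9]
width: 0.0581
finger_force: 30.0
```

{"api": "drive_tool", "payload": {
  "deltas": "-0.03 0.16 0 0 0 0 40; -0.07 0.36 0 0 0 0 40; -0.1 0.56 0 0 0 0 40; -0.13 0.72 0 0 0 0 40; -0.15 0.83 0 0 0 0 40"
}}

```text
time: 6.8
tool_pos: [0.6701, -0.1396, 0.067]
ee_rot: [-3.14, 0.001, 2.765]
wrist_force: [-2.0, -2.2, 5.6]
width: 0.058
finger_force: 30.0
```

{"api": "drive_tool", "payload": {
  "deltas": "0.04 0.08 0 0 0 0 40; 0.1 0.2 0 0 0 0 40; 0.18 0.36 0 0 0 0 40; 0.26 0.52 0 0 0 0 40; 0.31 0.62 0 0 0 0 40"
}}

```text
time: 7.3
tool_pos: [0.6634, -0.0699, 0.067]
ee_rot: [-3.142, 0.001, 2.765]
wrist_force: [0.3, -2.8, 6.1]
width: 0.0582
finger_force: 30.0
```

{"api": "drive_tool", "payload": {
  "deltas": "0.08 0.16 0 0 0 0 40; 0.16 0.32 0 0 0 0 40; 0.23 0.46 0 0 0 0 40; 0.3 0.6 0 0 0 0 40; 0.3 0.6 0 0 0 0 40"
}}

```text
time: 7.8
tool_pos: [0.6572, -0.0008, 0.067]
ee_rot: [3.139, -0.001, 2.767]
wrist_force: [-1.0, 1.8, 6.9]
width: 0.0581
finger_force: 30.0
```

```bash
python3 - <<'E'
from h import *
s=snapshot('side');t=snapshot('top')
a=cv2.resize(s['img'][130:300,240:400],None,fx=2.8,fy=2.8);b=cv2.resize(t['img'][130:230,260:340],None,fx=4.2,fy=4.2)
h=max(len(a),len(b));f=lambda i:cv2.copyMakeBorder(i,0,h-len(i),0,0,0)
cv2.imwrite('pics/pre.png',cv2.convertScaleAbs(np.hstack([f(a),f(b)])[:,:,::-1],alpha=1.5))
T=robot.get_obs()['tool_pos'];z=T[2]
for d in finder.landmark_of('side','separator')[:1]+finder.landmark_of('top','separator')[:1]: print(d)
go([.530,-.023,z]);print(robot.get_obs()['wrist_force'])
print([np.round((np.array(proj(s,[T[0]+.048*np.cos(k),T[1]+.048*np.sin(k),.005]))-[240,130])*2.8) for k in np.arange(0,6.2,np.pi/4)])
E
```

```text
{'xy': [304.1, 197.9], 'confidence': 0.73}
[ 0.53  -0.023  0.067] -> [ 1.103e+00 -6.710e-01 -1.000e-03]
8.0 [ 0.65725444 -0.00099987  0.06707176] [ 3.13739577e+00 -1.57434711e-03  2.76629623e+00] 0.057856248367430994
[-0.20359906  4.18354939  6.48855537]
[array([310., 146.]), array([273., 130.]), array([232., 136.]), array([209., 160.]), array([218., 189.]), array([255., 206.]), array([298., 199.]), array([321., 174.])]
```

View pics/pre.png

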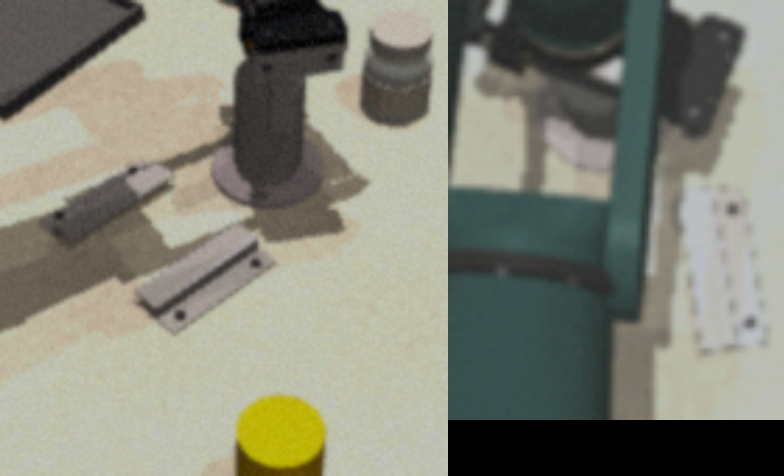

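The foot shows at crop (211–325, 145–205), concentric with the cup and in line with the passage mouth. Both rails are clear. Sliding in.

{"api": "drive_tool", "payload": {
  "deltas": "0.08 -0.08 0 0 0 0 40; 0.16 -0.13 0 0 0 0 40; 0.28 -0.2 0 0 0 0 40; 0.4 -0.265 0 0 0 0 40; 0.5 -0.325 0 0 0 0 40"
}}

```text
time: 8.5
tool_pos: [0.5992, -0.0151, 0.0669]
ee_rot: [3.139, 0.002, 2.765]
wrist_force: [2.5, 0.8, 4.4]
width: 0.0581
finger_force: 30.0
```

```bash
python3 - <<'E'
from h import *
T=robot.get_obs()['tool_pos'];go([.530,-.024,.067]);print(robot.get_obs()['wrist_force'],robot.get_obs()['wrist_torque'])
E
```

```text
[ 0.53  -0.024  0.067] -> [ 0.611 -0.337 -0.002]
8.5 [ 0.59916358 -0.01514223  0.06694033] [3.13940806e+00 1.76043423e-03 2.76500081e+00] 0.05811264855210879
[2.54927844 0.81779289 4.44026731] [ 0.06395657 -0.42517908  0.04871744]
```

{"api": "drive_tool", "payload": {
  "deltas": "0.12 -0.07 0 0 0 0 40; 0.26 -0.15 0 0 0 0 40; 0.4 -0.22 0 0 0 0 40; 0.52 -0.29 0 0 0 0 40; 0.61 -0.34 0 0 0 0 40"
}}

```text
time: 9.0
tool_pos: [0.5298, -0.0246, 0.067]
ee_rot: [3.14, 0.002, 2.765]
wrist_force: [1.7, -0.4, 2.8]
width: 0.0575
finger_force: 30.0
```

{"api": "drive_tool", "payload": {
  "deltas": "0 0 0 0 0 0 40; 0 0 0 0 0 0 40"
}}

```text
time: 9.2
tool_pos: [0.5282, -0.0248, 0.0669]
ee_rot: [-3.141, -0.003, 2.765]
wrist_force: [-2.5, -0.4, 8.6]
width: 0.0577
finger_force: 30.0
```

```bash
python3 - <<'E'
from h import *
s=snapshot('side')
cv2.imwrite('pics/in.png',cv2.convertScaleAbs(cv2.resize(s['img'][130:260,220:380],None,fx=4,fy=4,interpolation=cv2.INTER_CUBIC)[:,:,::-1],alpha=1.5))
go([.530,-.024,.067]);print(robot.get_obs()['wrist_force'],robot.get_obs()['wrist_torque'])
E
```

```text
[ 0.53  -0.024  0.067] -> [-0.013  0.014 -0.001]
9.25 [ 0.52826014 -0.0247762   0.06690146] [-3.14136515e+00 -2.93183623e-03  2.76462076e+00] 0.05822598984487729
[-3.69234023 -0.59899454  8.25165194] [ 0.15077219  0.42208117 -0.00367703]
```

View pics/in.png

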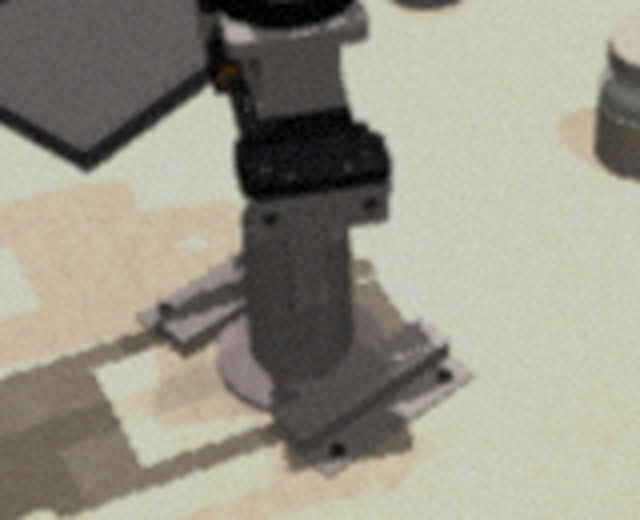

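The foot lies under both lips, mid-passage; the cup sits between the rails at crop (300,330). Lifting straight up, slowly.

{"api": "drive_tool", "payload": {
  "deltas": "0 0 -0.04 0 0 0 40; 0 0 -0.09 0 0 0 40; 0 0 -0.15 0 0 0 40; 0 0 -0.21 0 0 0 40; 0 0 -0.27 0 0 0 40"
}}

```text
time: 9.75
tool_pos: [0.5279, -0.0248, 0.0914]
ee_rot: [-3.14, -0.006, 2.765]
wrist_force: [-1.9, -0.2, -11.2]
width: 0.058
finger_force: 30.0
```

{"api": "drive_tool", "payload": {
  "deltas": "0 0 -0.07 0 0 0 40; 0 0 -0.15 0 0 0 40; 0 0 -0.23 0 0 0 40; 0 0 -0.31 0 0 0 40; 0 0 -0.4 0 0 0 40"
}}

```text
time: 10.25
tool_pos: [0.5321, -0.0256, 0.1373]
ee_rot: [3.14, 0.007, 2.765]
wrist_force: [-0.4, 1.1, -1.8]
width: 0.0577
finger_force: 30.0
```

{"api": "drive_tool", "payload": {
  "deltas": "0 0 -0.12 0 0 0 40; 0 0 -0.26 0 0 0 40; 0 0 -0.4 0 0 0 40; 0 0 -0.52 0 0 0 40; 0 0 -0.56 0 0 0 40"
}}

```text
time: 10.75
tool_pos: [0.5309, -0.0254, 0.192]
ee_rot: [3.141, 0.004, 2.765]
wrist_force: [-0.2, -0.7, -0.7]
width: 0.0579
finger_force: 30.0
```

```bash
python3 - <<'E'
from h import *
s=snapshot('side')
cv2.imwrite('pics/up.png',cv2.convertScaleAbs(cv2.resize(s['img'][60:260,180:390],None,fx=2.9,fy=2.9,interpolation=cv2.INTER_CUBIC)[:,:,::-1],alpha=1.5))
go([.570,.291,.2]);print(robot.get_obs()['wrist_force'])
E
```

```text
[0.57  0.291 0.2  ] -> [ 0.8    3.086 -0.083]
10.8 [ 0.53083949 -0.02539311  0.19169648] [3.14076338 0.00342776 2.76475991] 0.057895806935398926
[ 0.54189581 -0.63077243 -2.03530361]
```

View pics/up.png

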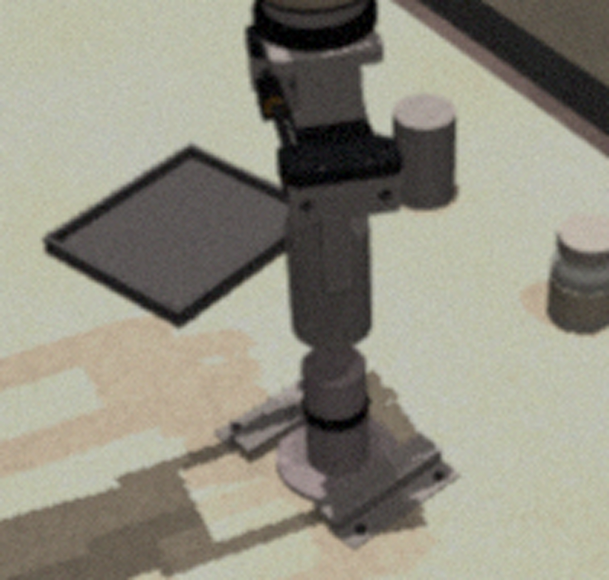

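The cup is off at crop (330,270), and the liner with its black band stays in the separator. Carrying the cup to the tray.

{"api": "drive_tool", "payload": {
  "deltas": "0.03 0.1 -0.05 0 0 0 40; 0.08 0.3 -0.1 0 0 0 40; 0.13 0.5 -0.1 0 0 0 40; 0.2 0.77 -0.1 0 0 0 40"
}}

```text
time: 11.2
tool_pos: [0.5394, 0.0546, 0.199]
ee_rot: [-3.141, -0.001, 2.764]
wrist_force: [-0.1, 0.8, -1.4]
width: 0.0581
finger_force: 30.0
```

{"api": "drive_tool", "payload": {
  "deltas": "0.07 0.26 0 0 0 0 40; 0.13 0.52 0 0 0 0 40; 0.2 0.77 0 0 0 0 40"
}}

```text
time: 11.5
tool_pos: [0.5488, 0.1346, 0.1985]
ee_rot: [-3.141, -0.002, 2.765]
wrist_force: [1.2, 0.7, -0.6]
width: 0.0579
finger_force: 30.0
```

{"api": "drive_tool", "payload": {
  "deltas": "0.07 0.26 0 0 0 0 40; 0.13 0.52 0 0 0 0 40; 0.2 0.77 0 0 0 0 40"
}}

```text
time: 11.8
tool_pos: [0.5585, 0.2135, 0.1984]
ee_rot: [-3.141, -0.002, 2.765]
wrist_force: [0.3, 0.4, -1.5]
width: 0.0581
finger_force: 30.0
```

{"api": "drive_tool", "payload": {
  "deltas": "0.06 0.22 0 0 0 0 40; 0.12 0.44 0 0 0 0 40; 0.16 0.62 0 0 0 0 40; 0.19 0.73 0 0 0 0 40; 0.2 0.77 0 0 0 0 40"
}}

```text
time: 12.3
tool_pos: [0.5686, 0.2917, 0.1988]
ee_rot: [-3.141, -0.001, 2.766]
wrist_force: [0.4, -0.0, -1.3]
width: 0.0578
finger_force: 30.0
```

{"api": "drive_tool", "payload": {
  "deltas": "0 0 0.1 0 0 0 40; 0 0 0.35 0 0 0 40; 0 0 0.6 0 0 0 40; 0 0 0.8 0 0 0 40; 0 0 0.9 0 0 0 40"
}}

```text
time: 12.8
tool_pos: [0.5674, 0.2888, 0.1062]
ee_rot: [-3.138, -0.003, 2.763]
wrist_force: [0.0, 0.7, -1.6]
width: 0.0577
finger_force: 30.0
```

```bash
python3 - <<'E'
from h import *
s=snapshot('side')
cv2.imwrite('pics/tray.png',cv2.convertScaleAbs(cv2.resize(s['img'][20:260,150:400],None,fx=2.4,fy=2.4,interpolation=cv2.INTER_CUBIC)[:,:,::-1],alpha=1.5))
go([.570,.291,.06]);print(robot.get_obs()['wrist_force'])
E
```

```text
[0.57  0.291 0.06 ] -> [-0.021  0.033  0.453]
12.85 [0.56709297 0.28882    0.10529915] [-3.13695374 -0.00443647  2.76349509] 0.05845825744353476
[-1.18970273 -0.25780754 -1.82777678]
```

View pics/tray.png

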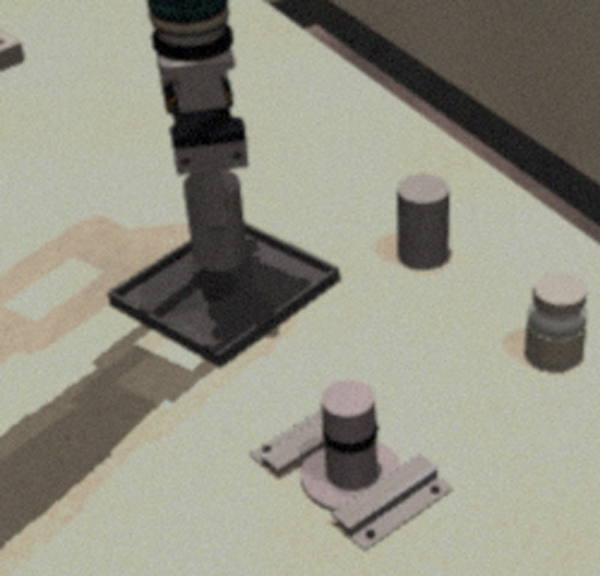

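The cup hangs over the tray at crop (217,240) and the liner stands in the separator at (347,440). Lowering slowly.

{"api": "drive_tool", "payload": {
  "deltas": "0 0 0.1 0 0 0 40; 0 0 0.2 0 0 0 40; 0 0 0.29 0 0 0 40; 0 0 0.34 0 0 0 40; 0 0 0.37 0 0 0 40"
}}

```text
time: 13.35
tool_pos: [0.5687, 0.2906, 0.0719]
ee_rot: [-3.141, -0.0, 2.765]
wrist_force: [-0.2, 0.0, -2.0]
width: 0.0582
finger_force: 30.0
```

{"api": "drive_tool", "payload": {
  "deltas": "0 0 0.01 0 0 0 40; 0 0 0.02 0 0 0 40; 0 0 0.03 0 0 0 40; 0 0 0.04 0 0 0 40; 0 0 0.04 0 0 0 40"
}}

```text
time: 13.85
tool_pos: [0.5688, 0.2907, 0.0685]
ee_rot: [3.141, 0.0, 2.765]
wrist_force: [0.2, -0.6, -1.1]
width: 0.0576
finger_force: 30.0
```

{"api": "drive_tool", "payload": {
  "deltas": "0 0 0.02 0 0 0 40; 0 0 0.035 0 0 0 40; 0 0 0.05 0 0 0 40; 0 0 0.06 0 0 0 40; 0 0 0.06 0 0 0 40"
}}

```text
time: 14.35
tool_pos: [0.5687, 0.2905, 0.0622]
ee_rot: [-3.141, -0.0, 2.765]
wrist_force: [-0.5, -0.0, -1.8]
width: 0.058
finger_force: 30.0
```

{"api": "drive_tool", "payload": {
  "deltas": "0 0 0.01 0 0 0 40; 0 0 0.02 0 0 0 40; 0 0 0.02 0 0 0 40"
}}

```text
time: 14.65
tool_pos: [0.5688, 0.2906, 0.0603]
ee_rot: [-3.141, -0.0, 2.765]
wrist_force: [-0.0, 0.5, -1.9]
width: 0.0581
finger_force: 30.0
```

{"api": "drive_tool", "payload": {
  "deltas": "0 0 0.005 0 0 0 40; 0 0 0.01 0 0 0 40; 0 0 0.01 0 0 0 40"
}}

```text
time: 14.95
tool_pos: [0.5688, 0.2906, 0.0594]
ee_rot: [3.142, -0.0, 2.765]
wrist_force: [-0.1, 0.7, -1.9]
width: 0.0579
finger_force: 30.0
```

{"api": "drive_tool", "payload": {
  "deltas": "0 0 0.005 0 0 0 40; 0 0 0.01 0 0 0 40; 0 0 0.01 0 0 0 40"
}}

```text
time: 15.25
tool_pos: [0.5689, 0.2907, 0.059]
ee_rot: [3.141, 0.0, 2.765]
wrist_force: [-1.2, -0.7, 0.9]
width: 0.0579
finger_force: 30.0
```

The force has changed sign, so the cup is standing. Release and retreat straight up.

{"api": "drive_tool", "payload": {
  "deltas": "0 0 0 0 0 0 62; 0 0 0 0 0 0 70; 0 0 0 0 0 0 80; 0 0 0 0 0 0 94; 0 0 0 0 0 0 94"
}}

```text
time: 15.75
tool_pos: [0.5689, 0.2906, 0.0585]
ee_rot: [3.141, 0.0, 2.765]
wrist_force: [-0.5, -1.0, -1.0]
width: 0.0907
finger_force: 0.0
```

{"api": "drive_tool", "payload": {
  "deltas": "0 0 -0.05 0 0 0 94; 0 0 -0.2 0 0 0 94; 0 0 -0.45 0 0 0 94; 0 0 -0.7 0 0 0 94; 0 0 -0.9 0 0 0 94"
}}

```text
time: 16.25
tool_pos: [0.5696, 0.2909, 0.152]
ee_rot: [3.139, 0.003, 2.765]
wrist_force: [0.5, 0.9, 0.5]
width: 0.094
finger_force: 0.0
```

{"api": "drive_tool", "payload": {
  "deltas": "0 0 -0.3 0 0 0 94; 0 0 -0.6 0 0 0 94; 0 0 -0.7 0 0 0 94; 0 0 -0.7 0 0 0 94; 0 0 -0.7 0 0 0 94"
}}

```text
time: 16.75
tool_pos: [0.5685, 0.2904, 0.2175]
ee_rot: [-3.141, -0.001, 2.765]
wrist_force: [-0.0, -0.1, -0.3]
width: 0.0936
finger_force: 0.0
```

```bash
python3 - <<'E'
from h import *
s=snapshot('side')
cv2.imwrite('pics/end.png',cv2.convertScaleAbs(cv2.resize(s['img'][20:260,150:400],None,fx=2.4,fy=2.4,interpolation=cv2.INTER_CUBIC)[:,:,::-1],alpha=1.5))
go([.570,.291,.2]);print(robot.get_obs()['wrist_force'])
E
```

```text
[0.57  0.291 0.2  ] -> [-0.015  0.014  0.165]
16.8 [0.56811692 0.2903077  0.21648303] [-3.13939832e+00 -2.36330013e-03  2.76476570e+00] 0.09414899390413067
[-0.67584006 -0.27126092  0.67618916]
```

View pics/end.png

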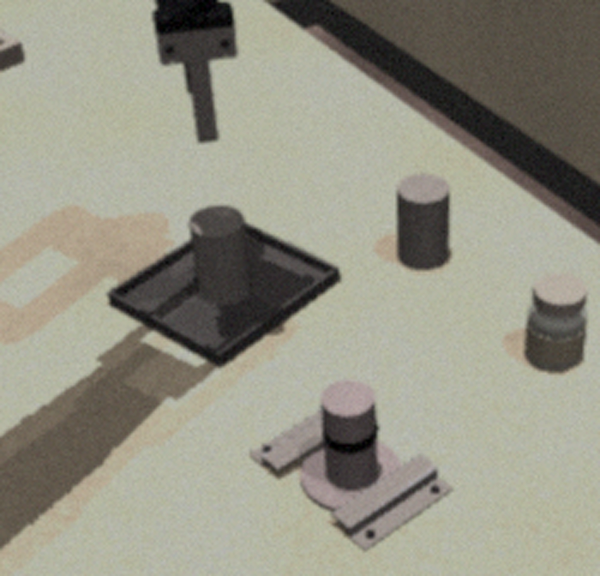

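The cup stands upright in the tray at crop (220,255), the liner is in the separator at (350,440), and the gripper is clear.

```bash
python3 -c "
from bench import robot
print(robot.close_job())"
```

```text
the job is handed in; nothing more can be done
None
```

The cup stands mouth down in the drip tray, the liner is still held in the separator, and the job was handed in at about 17 s with the gripper clear of everything.

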